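# Wedge the food pan tight in its carrying crate

### The job

The lidded steel food pan stands loose in its plywood carrying crate. Take the tall wooden wedge from the rack, stand it thin end down in the middle of the gap between the pan and the crate's end board, and drive it straight down until it jams, so that the pan is pushed up against the opposite end board and locked tight. Then let go, leaving the wedge upright in the gap.

Things in the scene. Friction and masses are not known exactly. Their poses are not given: they have to be found in the camera images.
- wedge_mid (a point): Centre of the tall loose beech wedge, 135 mm tall, 85 g. Along y it tapers alike on both sides from 8 mm at the thin end to 40 mm at the flat top; along x it is 40 mm wide with parallel sides (grip these near the top); z points to the thick top. Half a turn makes no difference. It stands thin end down in a slot of a brown wooden rack, its top 145 mm above the table.
- wedge: Same wedge and axes, origin at its thin end. Rack block 78 x 176 mm, 50 mm high, three slots 56 mm apart in a row along y, 40 mm deep. The other two beech pieces in it are too small for the gap: a wedge of the same taper but 80 mm tall (27 mm thick at its top), and a straight spacer 125 mm tall, 17 mm thick.
- crate: Fixed plywood crate 196 (x) x 167 (y) mm; origin under its centre. Floor 10 mm thick; end boards at +y and -y, inner faces at y = +-68.5 mm, tops 100 mm above the table; side walls 55 mm high. Wedge gap at the -y end: 27 mm wide, middle at x 0, y -55 mm, once the pan touches the +y board; the wedge then jams with its thin end about 8 mm above the crate floor.
- pan: Loose lidded steel pan 160 (x) x 110 (y) x 90 mm high, 0.4 kg, axes nearly the crate's; origin at the centre of its underside, on the crate floor. Lid level with the end boards' tops, with a bar handle 22 mm high. It starts 2 to 5 mm short of the +y end board (gap at -y 22 to 25 mm) and slides under a few newtons; driving the wedge home takes 10 to 20 N.
Mind the look-alikes: they are no part of the job. Leave any blue or purple look-alike of the wedge alone.

How it is judged:
By the outcome, as a careful person would: the job done as asked, in the order asked, and still so for the second after the job is handed in, with the robot touching nothing.
It also fails if it takes over 48 s, if anything falls off the work surface, if the arm or the gripper's body presses on something with over 40 N, if the wrist force passes 120 N, or if a joint passes its speed limit or range.

### The arm

A 7-joint arm with a two-finger parallel gripper is mounted at the origin on the work surface. World frame = base frame: x ahead of the robot, y to its left, z up, the work surface at z = 0. Lengths are in m, angles in rad, forces in N, time in s.
With the tool pointing down it reaches from about 0.425 to 0.875 m from the base axis. Payload 4.7 kg.
Tool frame: the origin (TCP) lies midway between the tips of the shut fingers; the grasp point (between the pads) lies 19 mm behind it; z points along the fingers, x is the direction in which the jaws open and shut, and the axes are right-handed (so a half turn about z gives the same grasp; the last joint's range is limited). The gripper opens to 87 mm and grips with 3 to 60 N. Pads are 19 mm wide; open, the fingers measure 117 mm over their backs; the gripper's body (75 mm by 190 mm) begins 51 mm behind the grasp point.
Start: joints at [-1.306, 0.321, -0.07, 1.45, 0.023, 1.371, -0.057], TCP at [0.161, 0.63, 0.223] pointing down, gripper open.
Joint ranges: [-2.86, 2.86], [-0.3, 2.09], [-1.38, 1.24], [0.06, 2.45], [-1.56, 4.7], [0.09, 2.05], [-2.69, 2.69]. Speed limits (rad/s): [2.57, 2.57, 3.14, 3.14, 3.14, 3.14, 3.14].

### API

Orientations are given as a rotation vector (axis times angle).
In Python, from bench import get_state, eyes, ticket gives the robot as it stands.
- The arm moves only by the tool carry_out, never from a script. Its argument "motion" is a list of rows, each a list of 2 entries, a list of its own where there are three numbers: the shift along the world's x, y, z in m, then the turn about the world's z in rad. A call has 1 to 20 rows; each row is the pose to reach, as a shift and turn from the pose commanded when the call began; what a row does not reach only later rows make up. A row lasts 1/10 s, in which the tool goes at most 50 mm and 8.59 degrees, less where a joint would pass 70% of its speed; a pose out of reach is approached as far as the arm can. A call with a gripper value outside its range is refused whole. "grip" is the gripper command: -1 is fully open, 1 is shut, values between are in proportion, set as the call begins (left out, the last holds). The fingers move at their own pace and stop on an object; "squeeze" is the grip in N (left out, the last holds). Time passes only in rows, so rows that repeat a pose let the fingers close. It gives the time, the measured TCP pose, the force and the opening at its end, in the units of the state.
- get_state(): the state, without advancing time (a new reading comes with each control period).
- eyes.get_image(name): name is "scene" or "top" or "wrist"; returns a dict with "pixels" (480x640x3 uint8, blue, green, red), "mtx" (3x3 intrinsics, pixels), "dist_coeffs" ([k1, k2, p1, p2, k3] as OpenCV has them; the pictures are not rectified), "extrinsics" (4x4, takes a point from camera to world coordinates). Camera axes: x right, y down, z forward; pixel columns grow to the right and rows downward; lengths in m; the calibration is good to about 2 mm. A picture is of the moment at which its call begins. There is no depth.
- ticket.close_job(): hands the job in, once; it reports no verdict.
The state is a dict: "time": time; "joint_positions": joint angles; "qd": joint speeds; "joint_torque": joint torques, N m; "position": TCP position; "tool_rot": TCP orientation; "ft_force": force on the tool from outside, world axes, zero at the start; "torque": the same for the moment, N m; "grip_width": opening from 0.0 (shut) to 1.0 (fully open).
Only numpy, scipy, OpenCV 4.12 (cv2) and the standard library are available. Lean on these libraries where they do the work, as an engineer would, in place of code of your own. Each camera call takes 0.05 s, during which the arm holds its last target. There are 200 camera calls.

## Working session

There is one attempt and no reset: what is moved stays moved. The work goes in short steps, Python scripts to look and compute and a tool call to move; the robot and the scene stay as the last step left them, time stands still between calls to the robot, and variables do not carry over. Pictures are saved under pics/ and viewed, about 8 in all and at most 12, crops included, and the job is handed in when it is done.

Besides the shell and the picture viewer there is one more tool, called after ">>>" as a command line: name --argument value ..., lists and objects as JSON in quotes. carry_out: Moves the arm, as the interface text tells. Its arguments: {"type":"object","properties":{"motion":{"type":"array","items":{"type":"array"}},"grip":{"type":"number"},"squeeze":{"type":"number"}},"required":["motion"]}

```bash
ls; mkdir -p pics
cat > h.py <<'E'
import cv2, numpy as np
from bench import get_state, eyes, ticket
def snap(cam,fn):
    d=eyes.get_image(cam); cv2.imwrite('pics/'+fn+'.png',d['pixels'])
    np.savez('pics/'+fn+'.npz',K=d['mtx'],D=d['dist_coeffs'],T=d['extrinsics'],im=d['pixels']); return d
def load(fn): return np.load('pics/'+fn+'.npz')
def ray(fn,uv):
    d=load(fn); p=cv2.undistortPoints(np.array([[uv]],float),d['K'],d['D'])[0,0]
    T=d['T']; return T[:3,3], T[:3,:3]@np.array([p[0],p[1],1])
def onz(fn,uv,z):
    o,r=ray(fn,uv); return (o+r*(z-o[2])/r[2]).round(4)
def proj(fn,P):
    d=load(fn); T=np.linalg.inv(d['T'])
    return cv2.projectPoints(np.array(P,float).reshape(-1,3),cv2.Rodrigues(T[:3,:3])[0],T[:3,3],d['K'],np.array(d['D'],float))[0][:,0].round(1)
E
python3 - <<'E'
from h import *
snap('scene','s0');snap('top','t0')
s=get_state();print({k:np.round(v,4) for k,v in s.items()})
E
```

```text
pics
{'time': np.float64(0.1), 'joint_positions': array([-1.3059,  0.3217, -0.0701,  1.4515,  0.0226,  1.3708, -0.0569]), 'qd': array([-0.001 , -0.0015,  0.001 , -0.0036, -0.0014,  0.0029,  0.0001]), 'joint_torque': array([-3.00000e-04, -4.92569e+01, -4.05900e-01, -3.13403e+01,
       -6.41000e-02,  3.94000e-02,  1.00000e-04]), 'position': array([0.1612, 0.6292, 0.2216]), 'tool_rot': array([ 2.4809e+00,  1.9255e+00, -2.1000e-03]), 'ft_force': array([-0.4206,  0.3925,  0.7626]), 'torque': array([ 0.1041,  0.0206, -0.0308]), 'grip_width': np.float64(1.003)}
```

View pics/s0.png

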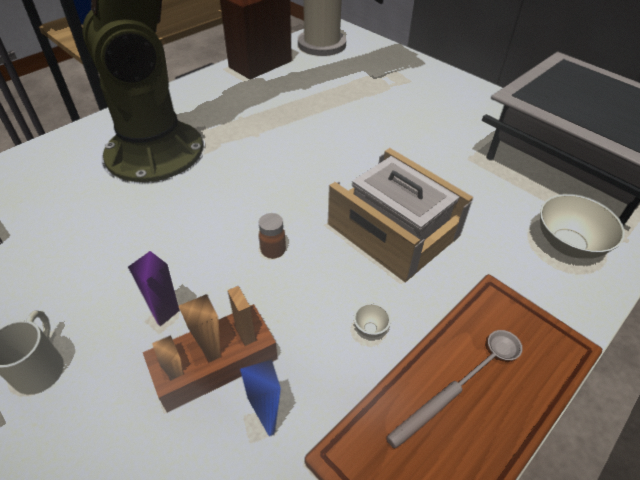

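View pics/t0.png

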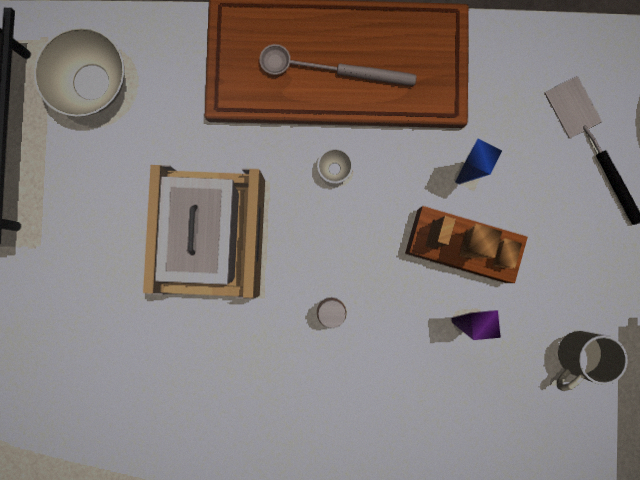

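The scene shows the rack (about 210,355), with the tall wedge in the middle slot (200,325), and the crate at about (400,210). In the top view the rack is at (468,245), the wedge top at (484,241), and the crate at (205,232) with its gap on the right, around x=240. I'll enlarge these areas next.

Run:
```python
from h import *
im=load('t0')['im']
a=cv2.resize(im[155:305,137:272],None,fx=4,fy=4,interpolation=cv2.INTER_CUBIC)[:600]
cv2.imwrite('pics/c1.png',a)
b=cv2.resize(im[195:290,400:535],None,fx=5.9,fy=5.9,interpolation=cv2.INTER_CUBIC)
cv2.imwrite('pics/c2.png',b)
print(load('t0')['T'].round(3),load('s0')['T'].round(3))
for uv in [(204,232),(468,245),(484,241)]: print(onz('t0',uv,0.1))
```

```text
[[ 0.026 -0.999  0.048  0.475]
 [-1.    -0.026  0.004  0.021]
 [-0.003 -0.048 -0.999  0.987]
 [ 0.     0.     0.     1.   ]] [[ 0.7    0.533 -0.475  0.888]
 [ 0.714 -0.511  0.478 -0.351]
 [ 0.012 -0.674 -0.738  0.656]
 [ 0.     0.     0.     1.   ]]
[0.5419 0.1979 0.1   ]
[ 0.5325 -0.2025  0.1   ]
[ 0.5392 -0.2267  0.1   ]
```

View pics/c1.png

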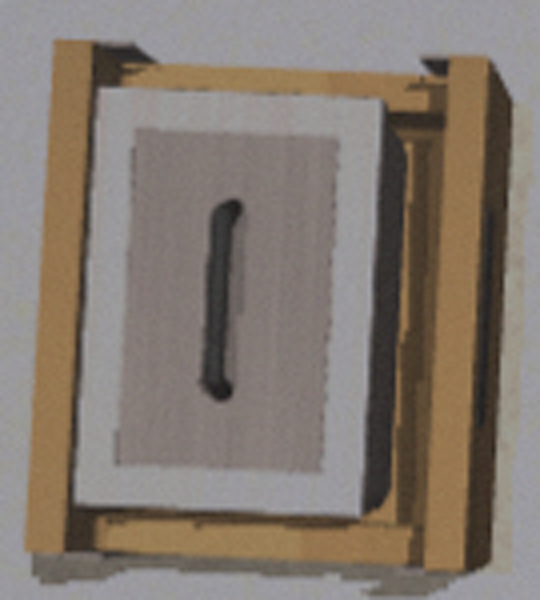

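View pics/c2.png

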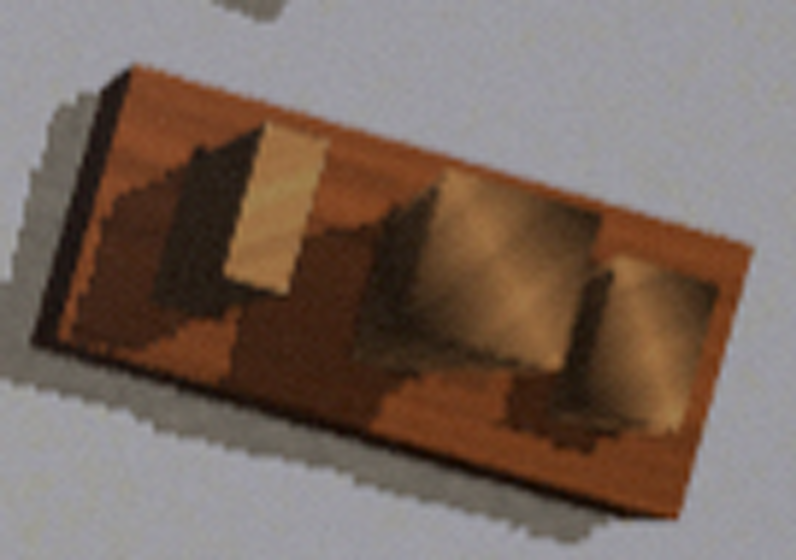

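The crops give usable corners. In the crate crop, the end-board tops are at (54,40),(93,42),(67,552),(25,550) and (450,57),(488,57),(465,570),(425,568), and the lid's gap edge runs from (385,100) to (362,515). In the rack crop, the wedge top corners are at (440,168),(600,212),(563,372),(405,325).

Run:
```python
from h import *
def C1(p,z): return onz('t0',((p[0]+.5)/4-.5+137,(p[1]+.5)/4-.5+155),z)
def C2(p,z): return onz('t0',((p[0]+.5)/5.9-.5+400,(p[1]+.5)/5.9-.5+195),z)
def ang(a,b): d=b-a; return np.degrees(np.arctan2(d[1],d[0])).round(2)
L=[C1(p,.1) for p in [(54,40),(93,42),(67,552),(25,550)]]
R=[C1(p,.1) for p in [(450,57),(488,57),(465,570),(425,568)]]
print('crate corners',L,R); print('centre',np.mean(L+R,0))
for b in (L,R): print(ang(b[3],b[0]),ang(b[2],b[1]))   # +x dir
print('size', np.linalg.norm(L[0]-R[1]),np.linalg.norm(L[0]-L[3]))
P=[C1(p,.1) for p in [(100,88),(385,100),(362,515),(75,503)]]
print('pan',P,np.mean(P,0),ang(P[2],P[1]),ang(P[3],P[0]))
print('gap', np.mean([P[1],P[2]],0)-np.mean([R[0],R[3]],0), 'mid', np.mean([P[1],P[2],R[0],R[3]],0))
W=[C2(p,.145) for p in [(440,168),(600,212),(563,372),(405,325)]]
print('wedge',W,np.mean(W,0),ang(W[0],W[1]),ang(W[3],W[2]),[np.linalg.norm(W[i]-W[i-1]) for i in range(4)])
K=[C2(p,.05) for p in [(135,65),(752,245),(678,518),(65,340)]]
print('rack',np.mean(K,0),K,ang(K[0],K[1]),ang(K[3],K[2]))
R=cv2.Rodrigues(get_state()['tool_rot'])[0]; print(R.round(3))
```

```text
crate corners [array([0.6431, 0.2845, 0.1   ]), array([0.6426, 0.2694, 0.1   ]), array([0.4481, 0.2715, 0.1   ]), array([0.4484, 0.2876, 0.1   ])] [array([0.64  , 0.1325, 0.1   ]), array([0.6403, 0.118 , 0.1   ]), array([0.4454, 0.1206, 0.1   ]), array([0.4458, 0.1357, 0.1   ])]
centre [0.5442125 0.202475  0.1      ]
-0.91 -0.62
-0.94 -0.76
size 0.16652354187921897 0.19472467742944136
pan [array([0.625, 0.266, 0.1  ]), array([0.6229, 0.1567, 0.1   ]), array([0.4651, 0.1602, 0.1   ]), array([0.4666, 0.2692, 0.1   ])] [0.5449   0.213025 0.1     ] -1.27 -1.16
gap [0.0011  0.02435 0.     ] mid [0.54345  0.146275 0.1     ]
wedge [array([ 0.5615, -0.1996,  0.145 ]), array([ 0.5517, -0.239 ,  0.145 ]), array([ 0.5124, -0.2304,  0.145 ]), array([ 0.5229, -0.1915,  0.145 ])] [ 0.537125 -0.215125  0.145   ] -103.97 -105.11 [np.float64(0.039440715003660844), np.float64(0.04060049260784898), np.float64(0.04022996395722969), np.float64(0.04029218286466992)]
rack [ 0.537325 -0.216275  0.05    ] [array([ 0.5971, -0.141 ,  0.05  ]), array([ 0.5525, -0.3102,  0.05  ]), array([ 0.4779, -0.2906,  0.05  ]), array([ 0.5218, -0.1233,  0.05  ])] -104.77 -104.7
[[ 0.248  0.969 -0.   ]
 [ 0.969 -0.248 -0.002]
 [-0.002  0.    -1.   ]]
```

>>> carry_out --motion '[[[0.339,-0.33,0],-0.79],[[0.339,-0.33,0],-0.79],[[0.339,-0.33,0],-0.79],[[0.339,-0.33,0],-0.79],[[0.339,-0.33,0],-0.79],[[0.339,-0.33,0],-0.79],[[0.339,-0.33,0],-0.79],[[0.339,-0.33,0],-0.79],[[0.339,-0.33,0],-0.79],[[0.339,-0.33,0],-0.79]]' --grip -1

```text
time: 1.1
position: [0.5039, 0.2941, 0.2224]
tool_rot: [3.032, 0.812, 0.001]
ft_force: [0.3, -0.1, 0.1]
grip_width: 1.006
```

>>> carry_out --motion '[[[0.037,-0.515,0.02],-0.787],[[0.037,-0.515,0.02],-0.787],[[0.037,-0.515,0.02],-0.787],[[0.037,-0.515,0.02],-0.787],[[0.037,-0.515,0.02],-0.787],[[0.037,-0.515,0.02],-0.787],[[0.037,-0.515,0.02],-0.787],[[0.037,-0.515,0.02],-0.787],[[0.037,-0.515,0.02],-0.787],[[0.037,-0.515,0.02],-0.787],[[0.037,-0.515,0.02],-0.787],[[0.037,-0.515,0.02],-0.787],[[0.037,-0.515,0.02],-0.787],[[0.037,-0.515,0.02],-0.787]]'

```text
time: 2.5
position: [0.5377, -0.2131, 0.2421]
tool_rot: [-3.115, 0.398, 0.001]
ft_force: [0.2, 0.8, 0.7]
grip_width: 1.0
```

Run:
```python
from h import *
snap('wrist','w1')
s=get_state();R=cv2.Rodrigues(s['tool_rot'])[0];print(s['time'],s['position'],np.degrees(np.arctan2(R[1,0],R[0,0])),s['ft_force'])
W=[(0.5615,-0.1996,.145),(0.5517,-0.239,.145),(0.5124,-0.2304,.145),(0.5229,-0.1915,.145)]
print(proj('w1',W))
```

```text
2.55 [ 0.53769376 -0.21305185  0.24224908] -14.539928419786566 [ 0.88635846  0.59613123 -0.38658873]
[[347.  217.3]
 [346.5 272. ]
 [291.4 274. ]
 [290.9 219.9]]
```

View pics/w1.png

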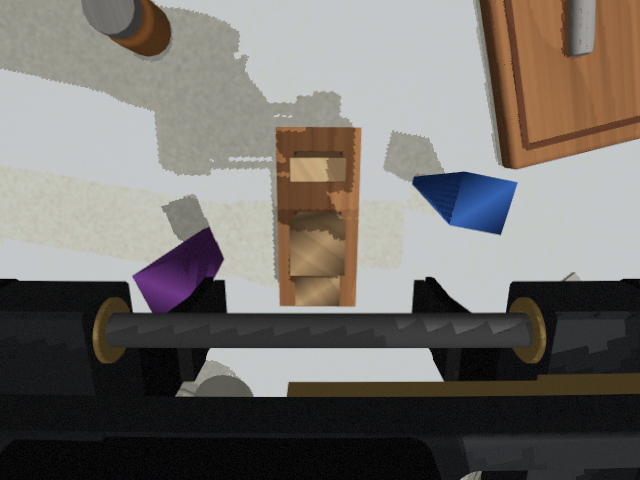

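The wrist view shows the wedge top at (289–345, 220–276), within 2 mm of where I predicted it. The purple and blue look-alikes, at (180,270) and (465,200), are clear of the fingers. I'll descend with the jaws part-open.

>>> carry_out --motion '[[[-0.001,-0.002,-0.03],0],[[-0.001,-0.002,-0.06],0],[[-0.001,-0.002,-0.09],0],[[-0.001,-0.002,-0.115],0],[[-0.001,-0.002,-0.137],0],[[-0.001,-0.002,-0.137],0],[[-0.001,-0.002,-0.137],0],[[-0.001,-0.002,-0.137],0]]' --grip -0.6

```text
time: 3.35
position: [0.5375, -0.2171, 0.1071]
tool_rot: [3.116, -0.401, 0.004]
ft_force: [0.3, -0.1, 0.1]
grip_width: 0.802
```

>>> carry_out --motion '[[[0,0,0],0],[[0,0,0],0],[[0,0,0],0],[[0,0,0],0],[[0,0,0],0],[[0,0,0],0],[[0,0,0],0],[[0,0,0],0]]' --grip 1 --squeeze 40

```text
time: 4.15
position: [0.5364, -0.2174, 0.1057]
tool_rot: [3.116, -0.403, 0.0]
ft_force: [-0.1, -0.8, 1.2]
grip_width: 0.45
```

>>> carry_out --motion '[[[0,0,0.02],0],[[0,0,0.045],0],[[0,0,0.08],0],[[0,0,0.12],0],[[0.001,0.03,0.13],0.03],[[0.002,0.075,0.13],0.07],[[0.002,0.12,0.13],0.1],[[0.003,0.165,0.13],0.14],[[0.004,0.21,0.13],0.17],[[0.005,0.25,0.13],0.2],[[0.006,0.29,0.13],0.22],[[0.006,0.32,0.13],0.24],[[0.007,0.345,0.13],0.24],[[0.007,0.358,0.13],0.24],[[0.007,0.363,0.13],0.24],[[0.007,0.363,0.13],0.24],[[0.007,0.363,0.13],0.24],[[0.007,0.363,0.13],0.24]]'

```text
time: 5.95
position: [0.5436, 0.1439, 0.2357]
tool_rot: [3.141, -0.031, 0.0]
ft_force: [0.3, -0.3, -0.4]
grip_width: 0.451
```

Run:
```python
from h import *
a=snap('wrist','w2')['pixels'];b=snap('scene','s2')['pixels'];c=snap('top','t2')['pixels']
s=get_state();R=cv2.Rodrigues(s['tool_rot'])[0];print(s['time'],s['position'],np.degrees(np.arctan2(R[1,0],R[0,0])),s['ft_force'])
cv2.imwrite('pics/m2.png',np.hstack([cv2.resize(a,None,fx=.6,fy=.6),cv2.resize(b[60:300,290:530],(400,400))[:288]]))
```

```text
6.1 [0.54347412 0.14474044 0.23570198] -1.0588984952543807 [ 0.01636536 -0.71826544 -0.43375865]
```

View pics/m2.png

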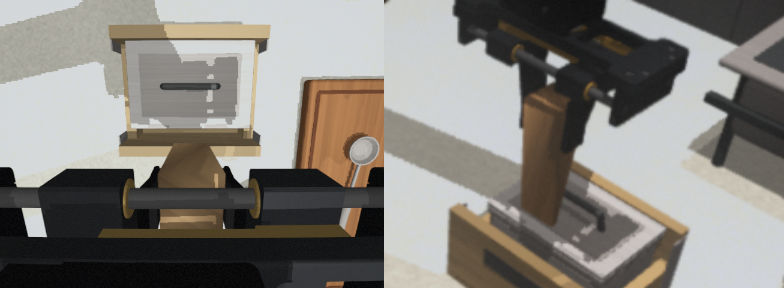

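The wedge is held upright over the near end of the crate and centred on it in x. I'll zoom the wrist view to check y.

Run:
```python
from h import *
im=load('w2')['im']
cv2.imwrite('pics/c3.png',cv2.resize(im[180:300,190:455],None,fx=3,fy=3,interpolation=cv2.INTER_CUBIC))
y=np.array([0.0140,0.99990]);x=np.array([.9999,-.0140]);c=np.array([.5442,.2025])
def L(a,b,z): return (*(c+a*x+b*y),z)
pts={'bo':L(-.098,-.0835,.1),'bi':L(-.098,-.0685,.1),'bo+':L(.098,-.0835,.1),'bi+':L(.098,-.0685,.1),'tip-':(.5435-.02,.1448+.004,.14),'tip+':(.5435+.02,.1448+.004,.14)}
for k,v in pts.items(): print(k,v,((proj('w2',v)[0]-[190,180]+.5)*3-.5).round(1))
```

```text
bo (np.float64(0.4450408), np.float64(0.12038035000000002), 0.1) [ 34.6 242.5]
bi (np.float64(0.4452508), np.float64(0.13537885000000002), 0.1) [ 29.8 190.3]
bo+ (np.float64(0.6410212000000001), np.float64(0.11763635), 0.1) [741.1 238.6]
bi+ (np.float64(0.6412312), np.float64(0.13263485), 0.1) [745.3 186.4]
tip- (0.5235, 0.14880000000000002, 0.14) [302.2 173.8]
tip+ (0.5635, 0.14880000000000002, 0.14) [472.  170.5]
```

View pics/c3.png

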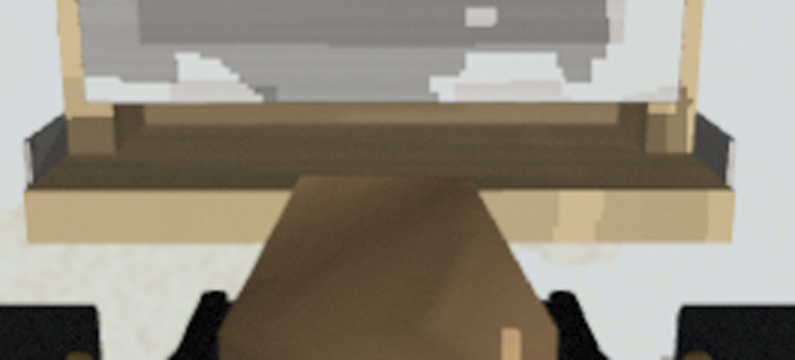

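The wrist and top views agree on y to within 1 mm, while x differs by about 2 mm, so I'll shift x by -1 mm and y by +2 mm. Next is the descent to just above contact.

>>> carry_out --motion '[[[-0.001,0.002,0],0],[[-0.001,0.002,-0.015],0],[[-0.001,0.002,-0.03],0],[[-0.001,0.002,-0.04],0],[[-0.001,0.002,-0.05],0],[[-0.001,0.002,-0.06],0],[[-0.001,0.002,-0.07],0],[[-0.001,0.002,-0.08],0],[[-0.001,0.002,-0.09],0],[[-0.001,0.002,-0.098],0],[[-0.001,0.002,-0.098],0],[[-0.001,0.002,-0.098],0]]' --squeeze 55

```text
time: 7.3
position: [0.5422, 0.1471, 0.1373]
tool_rot: [3.141, -0.027, -0.001]
ft_force: [-0.9, -1.9, -1.2]
grip_width: 0.45
```

Run:
```python
from h import *
a=snap('wrist','w3')['pixels'];b=snap('scene','s3')['pixels']
s=get_state();print(s['time'],s['position'],s['ft_force'],s['grip_width'])
cv2.imwrite('pics/m3.png',np.hstack([cv2.resize(a,None,fx=.6,fy=.6),cv2.resize(b[90:290,320:520],(400,400))[:288]]))
```

```text
7.4 [0.54246247 0.14741022 0.13784212] [-0.57006872 -0.97028541 -1.41164084] 0.44532028115617067
```

View pics/m3.png

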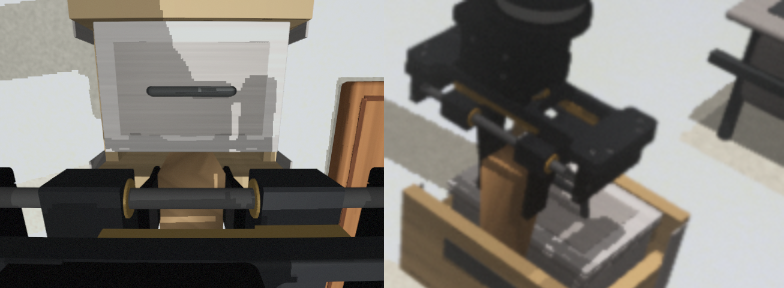

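The wedge is in the gap and in line, with almost no force. Now I'll drive it down slowly.

>>> carry_out --motion '[[[0,0,-0.002],0],[[0,0,-0.004],0],[[0,0,-0.006],0],[[0,0,-0.008],0],[[0,0,-0.01],0],[[0,0,-0.012],0],[[0,0,-0.014],0],[[0,0,-0.016],0],[[0,0,-0.017],0],[[0,0,-0.018],0],[[0,0,-0.018],0]]'

```text
time: 8.5
position: [0.5422, 0.1474, 0.1194]
tool_rot: [3.141, -0.027, -0.0]
ft_force: [0.7, -3.2, 0.5]
grip_width: 0.446
```

>>> carry_out --motion '[[[0,0,-0.001],0],[[0,0,-0.002],0],[[0,0,-0.003],0],[[0,0,-0.004],0],[[0,0,-0.005],0],[[0,0,-0.005],0]]'

```text
time: 9.1
position: [0.5427, 0.1471, 0.115]
tool_rot: [3.141, -0.027, 0.001]
ft_force: [-1.2, -5.6, 3.7]
grip_width: 0.449
```

>>> carry_out --motion '[[[0,0,-0.001],0],[[0,0,-0.002],0],[[0,0,-0.002],0]]'

```text
time: 9.4
position: [0.5429, 0.1471, 0.1144]
tool_rot: [-3.141, 0.028, -0.001]
ft_force: [-3.4, -6.1, 10.4]
grip_width: 0.443
```

>>> carry_out --motion '[[[0,0,-0.001],0],[[0,0,-0.002],0],[[0,0,-0.002],0],[[0,0,-0.002],0]]'

```text
time: 9.8
position: [0.5431, 0.1471, 0.1139]
tool_rot: [-3.141, 0.028, -0.002]
ft_force: [-6.9, -8.0, 20.8]
grip_width: 0.444
```

>>> carry_out --motion '[[[0,0,-0.001],0],[[0,0,-0.001],0],[[0,0,-0.001],0]]'

```text
time: 10.1
position: [0.5432, 0.1471, 0.1136]
tool_rot: [-3.14, 0.028, -0.002]
ft_force: [-8.3, -8.1, 24.6]
grip_width: 0.445
```

It has jammed. Before the final press I'll take out the sideways load.

>>> carry_out --motion '[[[0.0005,-0.0005,0],0],[[0.001,-0.001,0],0],[[0.001,-0.001,-0.001],0],[[0.001,-0.001,-0.001],0],[[0.001,-0.001,-0.001],0]]'

```text
time: 10.6
position: [0.5435, 0.1471, 0.1133]
tool_rot: [-3.139, 0.027, 0.0]
ft_force: [-11.1, -7.7, 30.4]
grip_width: 0.444
```

>>> carry_out --motion '[[[-0.001,0,0.001],0],[[-0.001,0,0.002],0],[[-0.001,0,0.003],0],[[-0.001,0,0.003],0]]'

```text
time: 11.0
position: [0.5433, 0.147, 0.1135]
tool_rot: [-3.14, 0.027, -0.003]
ft_force: [-1.4, -5.1, 10.7]
grip_width: 0.447
```

>>> carry_out --motion '[[[0,0,0],0],[[0,0,0],0],[[0,0,0],0],[[0,0,0],0],[[0,0,0],0],[[0,0,0],0],[[0,0,0],0]]' --grip -0.7

```text
time: 11.7
position: [0.5423, 0.1468, 0.1115]
tool_rot: [-3.141, 0.027, 0.0]
ft_force: [-0.0, 0.3, -0.6]
grip_width: 0.846
```

>>> carry_out --motion '[[[0,0,0.01],0],[[0,0,0.03],0],[[0,0,0.06],0],[[0,0,0.1],0],[[0,0,0.14],0],[[0,-0.04,0.15],0],[[0,-0.09,0.15],0],[[0,-0.14,0.15],0],[[0,-0.19,0.15],0],[[0,-0.2,0.15],0],[[0,-0.2,0.15],0],[[0,-0.2,0.15],0]]'

```text
time: 12.9
position: [0.5425, -0.0518, 0.2619]
tool_rot: [-3.14, 0.025, -0.001]
ft_force: [-0.2, 0.2, 0.2]
grip_width: 0.849
```

Run:
```python
from h import *
a=snap('top','t4')['pixels'];b=snap('scene','s4')['pixels']
s=get_state();print(s['time'],s['position'],s['ft_force'],s['grip_width'])
cv2.imwrite('pics/m4.png',np.hstack([cv2.resize(a[155:305,137:272],None,fx=3,fy=3,interpolation=2)[:450],cv2.resize(b[130:280,325:475],(390,390),interpolation=2)[:]] if 0 else [cv2.resize(a[155:305,137:272],(405,450),interpolation=2),cv2.resize(b[130:290,330:470],(394,450),interpolation=2)]))
```

```text
13.0 [ 0.5425477  -0.05081041  0.26155973] [0.41334027 1.04862638 0.26221281] 0.8478025027649588
```

View pics/m4.png

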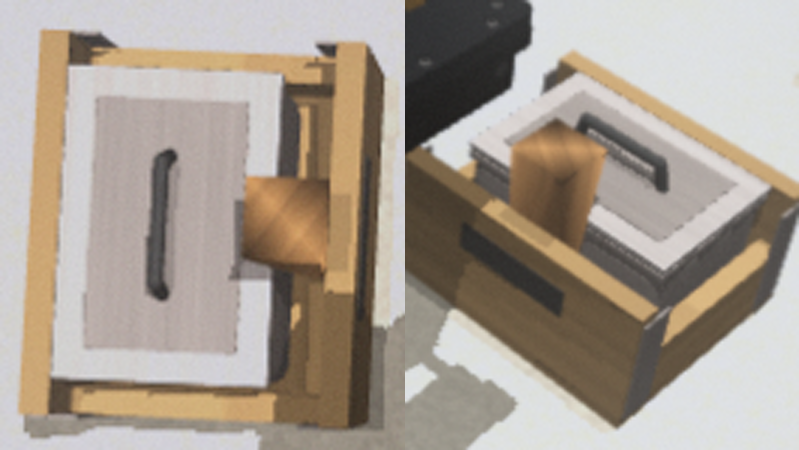

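The pan now sits flush against the left (+y) board. The wedge stands upright in the middle of the gap, its top at crop (286,223). One numeric check, then I'll hand in.

Run:
```python
from h import *
f=lambda p,z: onz('t4',((p[0]+.5)/3-.5+137,(p[1]+.5)/3-.5+155),z)
print('wedge top',f((286,223),.153),'pan +y edge',f((69,66),.1),f((52,380),.1),'board',f((69,32),.1),f((50,413),.1))
print(ticket.close_job())
```

```text
wedge top [0.5431 0.1475 0.153 ] pan +y edge [0.6248 0.269  0.1   ] [0.4651 0.2712 0.1   ] board [0.6423 0.2697 0.1   ] [0.4485 0.2716 0.1   ]
the job is handed in; nothing more can be done
None
```

The wedge is jammed upright in the middle of the gap, the pan is pressed against the opposite (+y) end board, and I've handed the job in at about 13 s of the 48 s allowed.

I took the tall wedge from the middle rack slot and gripped it by its parallel sides. I stood it thin end down in the gap and drove it straight down until the wrist force reached about 30 N. I then eased the load off, opened the gripper and backed away.

Last checks:
- **Depth:** the wedge jammed with its thin end about 18 mm above the table, which is the expected 8 mm above the crate floor. It stopped going down as the force rose from 10 N to 30 N.
- **Wedge position:** its top centre measures (0.543, 0.1475), matching the planned middle of the gap. It looks upright in both the top and scene views.
- **Pan:** its +y edge lines up with the board's inner face to within 1 mm, so the 2–5 mm gap has closed.
- **Gripper:** it is clear of everything, with wrist forces back near zero.

**Disagreement:** the wrist and top cameras differed by about 2 mm on the crate's x position. I first aimed between the two, and the wedge ended up at the top camera's value, so it could be up to about 2 mm off the middle in x. A sideways load of about 8–11 N also built up during the press and disappeared when I let go.

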